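Set the air regulator to its mark and lock it

ROBOT

A 7-joint arm with a two-finger parallel gripper is mounted at the origin on a cart in front of the work surface, level with it; the furniture and walls round the work are solid. World frame = base frame: x ahead of the robot, y to its left, z up, the work surface at z = 0. Lengths are in m, angles in rad, forces in N, time in s.
With the tool pointing down it reaches from about 0.4 to 0.875 m from the base axis. Payload 19.3 kg.
Tool frame: the origin (TCP) lies at the very end of the fingers, on their centre line; the grasp point (between the pads) lies 19 mm behind it; z points along the fingers, y is the line along which they close (so a half turn about z gives the same grasp; the last joint's range is limited). The gripper opens to 85 mm and grips with 20 to 120 N. Pads are 22 mm wide; open, the fingers measure 114 mm over their backs; the gripper's body (76 mm by 85 mm) begins 54 mm behind the grasp point. The pads swing forward as they close: fully open they stand 13 mm farther back than shut.
Start: joints at [1.134, 0.521, -0.036, 1.599, 0.021, 1.021, -0.113], TCP at [0.224, -0.583, 0.231] pointing down, gripper open.
Joint ranges: [-2.91, 2.91], [-0.3, 2.13], [-1.5, 1.42], [0.17, 2.43], [-1.26, 4.41], [0.16, 1.93], [-2.52, 2.52]. Speed limits (rad/s): [1.89, 1.89, 2.39, 2.39, 3.01, 3.01, 3.01].

INTERFACE

Orientations are given as [roll, pitch, yaw] about the fixed x, y, z axes, in that order (R = Rz(yaw) Ry(pitch) Rx(roll)).
In Python, from workcell import monitor, optics, workorder gives the robot as it stands.
- The arm moves only by the tool apply_moves, never from a script. Its arguments are lists of equal length, an entry for each row: "linear": the shift along the tool's x, y, z each as a share of 0.1 m, from -1 to 1, a list of three; "delta_rot": the turn, a rotation vector about the tool's x, y, z each as a share of 120 degrees, from -1 to 1, a list of three. A call has exactly 5 rows; each row is the pose to reach, as a shift and turn from the pose commanded when the call began, along the tool's axes at that moment; what a row does not reach only later rows make up. A row lasts 1/12 s, in which the tool goes at most 41.7 mm and 7.16 degrees, less where a joint would pass 70% of its speed; a pose out of reach is approached as far as the arm can. A call with a number of a shift or a turn outside -1 to 1 is refused whole. A call with a gripper value outside its range is refused whole. "gripper" is the opening, from -1 (shut) to 1 (fully open), set as the call begins (left out, the last holds). The fingers move at their own pace and stop on an object; "force" is the grip in N (left out, the last holds). Time passes only in rows, so rows that repeat a pose let the fingers close, or fill a call up. It gives the time, the measured TCP pose, the force, the opening and the grip force at its end, in the units of the state.
- monitor.observe(): the state, without advancing time (a new reading comes with each control period).
- optics.grab_frame(name): name is "scene" or "top" or "wrist"; returns (picture, depth): 480x640x3 uint8, red, green, blue; 480x640 float32, m along the optical axis (not along the pixel's ray), 0 where there is no reading.
- optics.camera_info(name): a dict with "fx", "fy", "cx", "cy" (pixels), "D" ([k1, k2, p1, p2, k3] as OpenCV has them; the pictures are not rectified), "rvec" (rotation vector, rad) and "tvec" (3), from world to camera coordinates, as OpenCV has them; the wrist camera has in their place "T_tool_cam" (4x4, takes a point from camera to tool coordinates, whose origin is the TCP and whose axes are the flange's). Camera axes: x right, y down, z forward; pixel columns grow to the right and rows downward; lengths in m; the calibration is good to about 2 mm. A picture is of the moment at which its call begins: read the wrist's pose just before it. camera_info takes no time and is no camera call.
- workorder.job_done(): hands the job in; it is judged then, once.
The state is a dict: "clock": time; "qpos": joint angles; "qd": joint speeds; "joint_efforts": joint torques, N m; "position": TCP position; "tool_rot": TCP orientation; "force": force on the tool from outside, world axes, zero at the start; "moment": the same for the moment, N m; "grip_width": finger opening in m; "finger_force": force on a finger pad.
Only numpy, scipy, OpenCV 4.12 (cv2) and the standard library are available. Lean on these libraries where they do the work, as an engineer would, in place of code of your own. Each camera call takes 0.05 s, during which the arm holds its last target. There are 200 camera calls.

TASK

Turn the regulator's black pointer knob to the broad mark on its scale, leaving the lock drawn back meanwhile. Then push the forked lock slide over the pointer until it clicks past its spring catch and is fully home, without ramming it; the fork sits a few millimetres off-centre, differently each time, so if it butts against the pointer's end, nudge the pointer a little either way on the mark and try again. Leave the circuit board, the solder reel and the plug where they are.

Things in the scene. Friction and masses are not known exactly. Their poses are not given: they have to be found in the camera images.
- regulator: Air regulator fixed to the bench: grey base plate 140 (x) x 230 (y) x 12 mm. Origin: centre of the plate's underside, on the bench; z up. On it, in line along y: the knob at y = -45 mm and the lock slide on its rail at the +y end. Two brass hose ends stick out at the -y end, to y = -156 mm, 28 mm high.
- knob_axis (a point): Top centre of the black knob's hub (radius 20 mm), on its vertical axis, 56 mm above the bench, at (0, -45) mm in the regulator's frame. Under it lies a bright scale disc, radius 67 mm, top 15 mm above the bench. The knob starts 1.0 to 2.4 rad counter-clockwise (seen from above) of the mark; it turns on 0.5 rad past the mark and stays where left.
- mark (a point): Outer end of the mark: the one broad black line on the scale disc, running from the axis along the regulator's +y straight towards the lock; 15 mm above the bench, at (0, 21) mm in the regulator's frame. The other scale lines are thin and short.
- pointer_tip (a point): End of the knob's black pointer arm, on its upper edge: 60 mm from the axis, 46 mm above the bench. The arm is 12 mm wide, square-ended, and lies 24 to 46 mm above the bench; about 3 N at its end turns the knob. Centred on the mark, this point lies at (0, 15) mm in the regulator's frame.
- lock_tab (a point): Middle of the top edge of the rear (+y) face of the steel lock's upright thumb tab, 44 (x) x 8 (y) mm, 42 to 80 mm above the bench. Pushed there the lock slides towards -y with 2 N. In the regulator's frame: x = 0; y = 98 mm fully back (starts at 88 to 98), 79 when the prongs reach the pointer's end, 53 fully home. Carriage 48 (x) x 34 (y) mm, 47 mm high.
- catch (a point): Top centre of the fixed aluminium block of the lock's spring catch, 28 (x) x 24 (y) mm, top 44 mm above the bench, beside the rail at (52, 42) mm in the regulator's frame. The catch resists the lock with 10 to 16 N from 12 to 6 mm before home, then lets it snap through to its hard stop.
- board: Green circuit board 60 x 85 mm, 16 mm high, loose on the bench behind the regulator: a bystander. Origin: centre of its underside.
- reel: Reel of solder wire, blue flanges, 62 x 70 x 58 mm, standing loose on the bench to the left: a bystander. Origin: centre of its underside.
- plug: Round grey instrument plug with a cable stub, 34 x 119 x 25 mm, lying loose on the bench to the right: a bystander. Origin: centre of its underside.
- slot_rail (a point): Front end of the lock's rail, on its centre line, 19 mm above the bench, at (0, 25) mm in the regulator's frame. The lock's two square-ended prongs (30 mm long, 24 to 46 mm above the bench, slot 15 mm for the 12 mm pointer) are set off-centre across the rail by an unknown amount up to 4.5 mm either way: if they butt on the pointer's end, nudge the pointer and try again.

How it is judged:
By the outcome, as a careful person would: the job done as asked, in the order asked, and still so for the second after the job is handed in, with the robot touching nothing.
It also fails if it takes over 72 s, if anything falls off the work surface, if the arm or the gripper's body presses on something with over 40 N, if the wrist force passes 120 N, or if a joint passes its speed limit or range.

## Working session

There is one attempt and no reset: what is moved stays moved. The work goes in short steps, Python scripts to look and compute and a tool call to move; the robot and the scene stay as the last step left them, time stands still between calls to the robot, and variables do not carry over. Pictures are saved under pics/ and viewed, at most 10 in all, crops included, and the job is handed in when it is done.

Besides the shell and the picture viewer there is one more tool, called after "Call:" by a JSON object that holds its "op" and its "data". apply_moves: Moves the arm, as the interface text tells. Its arguments: {"type":"object","properties":{"linear":{"type":"array"},"delta_rot":{"type":"array"},"gripper":{"type":"number"},"force":{"type":"number"}},"required":["linear","delta_rot"]}

```bash
mkdir -p pics; cat > h.py <<'E'
import numpy as np,cv2
from workcell import monitor,optics,workorder
E
python3 - <<'E'
from h import *
s=monitor.observe();print({k:np.round(v,3).tolist() for k,v in s.items()})
for n in ("scene","top"):
    p,d=optics.grab_frame(n);cv2.imwrite(f"pics/{n}0.png",p[:,:,::-1]);np.save(f"{n}0.npy",d)
    print(n,optics.camera_info(n))
print(optics.camera_info("wrist"))
E
```

```text
{'clock': 0.0, 'qpos': [1.134, 0.522, -0.036, 1.6, 0.021, 1.021, -0.113], 'qd': [-0.001, -0.0, 0.001, -0.001, 0.0, 0.001, 0.0], 'joint_efforts': [-0.001, -92.712, 1.98, -36.994, 0.018, 0.008, 0.0], 'position': [0.224, -0.583, 0.231], 'tool_rot': [-3.14, 0.0, 0.367], 'force': [0.279, -0.375, 0.226], 'moment': [-0.042, 0.033, 0.0], 'finger_force': 0.0, 'grip_width': 0.085}
scene {'fx': 443.3589213855045, 'fy': 443.3589213855045, 'cx': 317.62877003745075, 'cy': 240.93787884558998, 'D': array([-0.00987523,  0.        ,  0.        ,  0.        ,  0.        ]), 'rvec': array([ 0.65313844, -2.43616555,  1.35562763]), 'tvec': array([0.49107428, 0.17902392, 0.90303344])}
top {'fx': 463.1407719008666, 'fy': 463.1407719008666, 'cx': 312.6128772037117, 'cy': 230.60099258950484, 'D': array([0.01679452, 0.        , 0.        , 0.        , 0.        ]), 'rvec': array([ 2.16183501, -2.13241747,  0.15799837]), 'tvec': array([0.016305  , 0.55873437, 1.11818241])}
{'fx': 423.2120187262621, 'fy': 423.2120187262621, 'cx': 317.6199759087757, 'cy': 238.66151972553445, 'D': array([-0.06706535,  0.        ,  0.        ,  0.        ,  0.        ]), 'T_tool_cam': array([[ 1.57367634e-04, -9.60374315e-01, -2.78713383e-01,
         7.08034360e-02],
       [ 9.99999814e-01, -1.29265511e-05,  6.09163185e-04,
         3.85514551e-04],
       [-5.88627479e-04, -2.78713427e-01,  9.60374135e-01,
        -1.41595077e-01],
       [ 0.00000000e+00,  0.00000000e+00,  0.00000000e+00,
         1.00000000e+00]])}
```

View pics/top0.png

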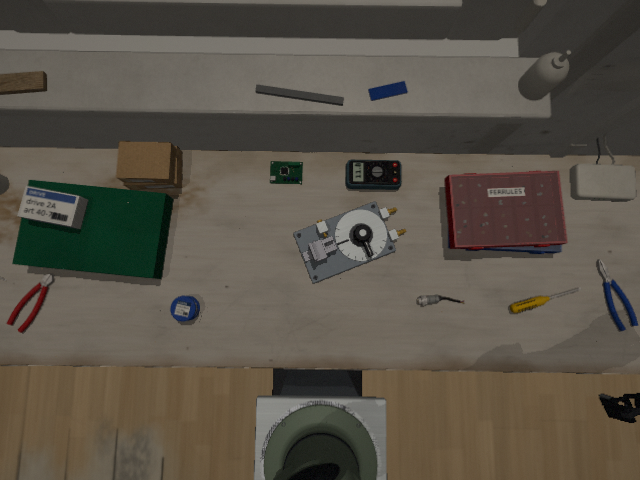

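View pics/scene0.png

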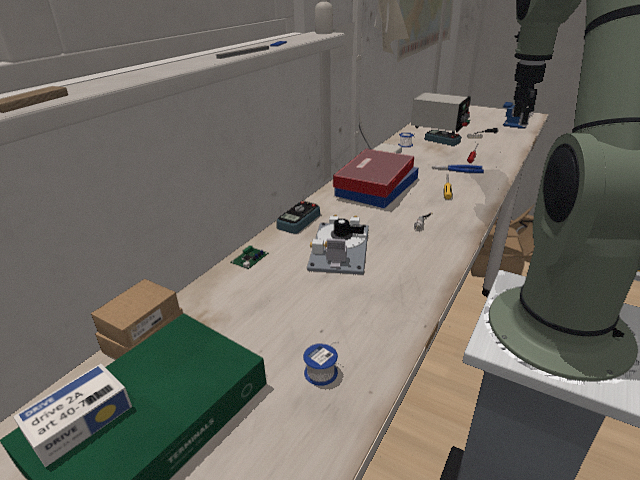

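The top view shows the regulator at about (345,242): hub (362,234), pointer tip near (369,256), and the lock at about (320,250). The pointer is roughly 1.5–1.9 rad counter-clockwise of the mark. The board is at (286,172), the plug at (440,299) and the reel at (185,308).

```bash
cat >> h.py <<'E'
def ray(n,uv,state=None):
    c=optics.camera_info(n);K=np.array([[c['fx'],0,c['cx']],[0,c['fy'],c['cy']],[0,0,1]])
    q=cv2.undistortPoints(np.array([[uv]],float),K,c['D'])[0,0];v=np.array([*q,1.])
    if n=='wrist':
        from scipy.spatial.transform import Rotation as Ro
        T=np.eye(4);T[:3,:3]=Ro.from_euler('xyz',state['tool_rot']).as_matrix();T[:3,3]=state['position'];T=T@c['T_tool_cam']
        return T[:3,3],T[:3,:3]@v
    R=cv2.Rodrigues(c['rvec'])[0];return -R.T@c['tvec'],R.T@v
def at_z(n,uv,z,state=None):
    o,d=ray(n,uv,state);return o+d*(z-o[2])/d[2]
def two(a,b):
    A=np.zeros((3,3));r=np.zeros(3)
    for o,d in(a,b):
        d=d/np.linalg.norm(d);P=np.eye(3)-np.outer(d,d);A+=P;r+=P@o
    p=np.linalg.solve(A,r);return p,[float(np.linalg.norm(np.cross(p-o,d/np.linalg.norm(d)))) for o,d in(a,b)]
E
python3 - <<'E'
from h import *
p=cv2.imread("pics/top0.png")[190:295,280:420];cv2.imwrite("pics/topc.png",cv2.resize(p,None,fx=5.5,fy=5.5,interpolation=cv2.INTER_CUBIC))
for n,uv,z in(("hub",(362,233),.056),("tip",(369,256),.046),("lock",(318,250),.08),("board",(286,172),.016),("plug",(440,299),.02),("reel",(185,308),.058)):print(n,at_z("top",uv,z).round(3))
d=np.load("top0.npy");print(d[233,362],d[250,320],d[290,380])
E
```

```text
hub [ 0.552 -0.098  0.056]
tip [ 0.496 -0.116  0.046]
lock [0.506 0.01  0.08 ]
board [0.715 0.095 0.016]
plug [ 0.394 -0.296  0.02 ]
reel [0.364 0.328 0.058]
1.1409405 1.1459905 1.1801645
```

View pics/topc.png

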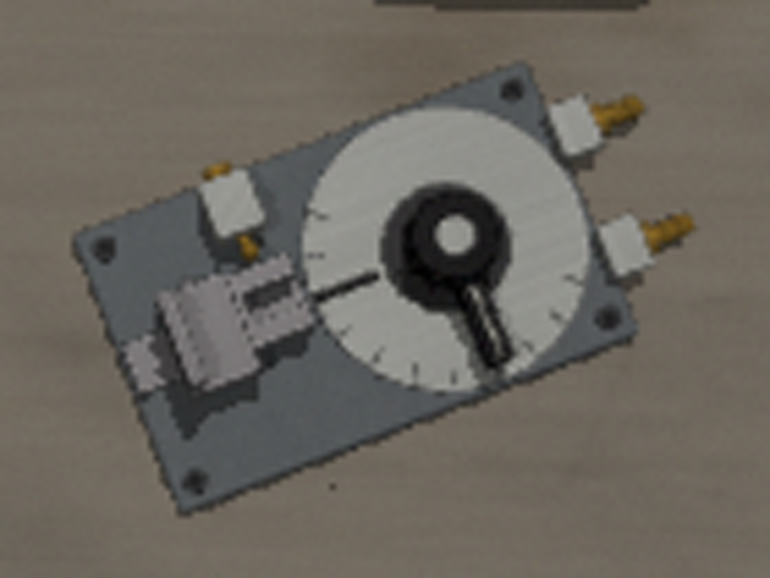

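The crop shows the plate corners at (75,237), (523,64), (635,333) and (180,512), the hub at (457,233), the pointer end near (495,362), the mark running from (312,297) to (378,273), and the tab's rear face on the left.

```bash
python3 - <<'E'
from h import *
f=lambda u,v:(280+(u+.5)/5.5-.5,190+(v+.5)/5.5-.5)
C=[at_z("top",f(*c),.012)[:2] for c in((75,237),(523,64),(635,333),(180,512))]
C=np.array(C);L=lambda a,b:np.linalg.norm(C[a]-C[b]).round(4)
print(C.round(4),L(0,1),L(1,2),L(2,3),L(3,0))
# reg frame: +y left end. corners 0:(+x,+y),1:(+x,-y),2:(-x,-y),3:(-x,+y)
M=np.array([[.07,.115],[.07,-.115],[-.07,-.115],[-.07,.115]])
H=M.T@(C-C.mean(0));th=np.arctan2(H[0,1]-H[1,0],H[0,0]+H[1,1]);o=C.mean(0)
print("origin",o.round(4),"th",th)
R=np.array([[np.cos(th),-np.sin(th)],[np.sin(th),np.cos(th)]])
loc=lambda p:R.T@(p[:2]-o)
for n,c,z in(("hub",(457,233),.056),("tip",(495,362),.046),("mark",(312,297),.015),("tabL",(160,297),.08),("tabR",(207,388),.08),("prong",(290,258),.046),("prong2",(315,320),.046)):print(n,loc(at_z("top",f(*c),z)).round(4))
for n,l in(("hub",(0,-.045)),("tab98",(0,.098))):print(n,R@np.array(l)+o)
np.save("reg.npy",[*o,th])
E
```

```text
[[ 0.5565  0.0735]
 [ 0.6417 -0.1357]
 [ 0.5152 -0.1868]
 [ 0.4299  0.0229]] 0.2258 0.1364 0.2264 0.1364
origin [ 0.5358 -0.0565] th 0.38542695198925536
hub [ 0.0011 -0.047 ]
tip [-0.0583 -0.0423]
mark [0.0016 0.0205]
tabL [0.0199 0.0886]
tabR [-0.0247  0.0839]
prong [0.0189 0.0261]
prong2 [-0.0114  0.026 ]
hub [ 0.55274912 -0.09821328]
tab98 [0.49898758 0.03429595]
```

Call:
{"op": "apply_moves", "data": {"linear": [[0.184, -0.136, 0.01], [0.367, -0.272, 0.02], [0.551, -0.408, 0.03], [0.734, -0.544, 0.04], [0.918, -0.68, 0.05]], "delta_rot": [[0, 0, 0], [0, 0, 0], [0, 0, 0], [0, 0, 0], [0, 0, 0]]}}

```text
clock: 0.52
position: [0.2857, -0.4859, 0.226]
tool_rot: [-3.141, 0.0, 0.367]
force: [0.0, -0.2, -0.0]
grip_width: 0.0858
finger_force: 0.0
```

Call:
{"op": "apply_moves", "data": {"linear": [[0.184, -0.136, 0.01], [0.367, -0.272, 0.02], [0.551, -0.408, 0.03], [0.734, -0.544, 0.04], [0.918, -0.68, 0.05]], "delta_rot": [[0, 0, 0], [0, 0, 0], [0, 0, 0], [0, 0, 0], [0, 0, 0]]}}

```text
clock: 0.93
position: [0.3471, -0.3895, 0.2211]
tool_rot: [-3.141, 0.0, 0.367]
force: [0.7, -0.8, -0.4]
grip_width: 0.0851
finger_force: 0.0
```

Call:
{"op": "apply_moves", "data": {"linear": [[0.184, -0.136, 0.01], [0.367, -0.272, 0.02], [0.551, -0.408, 0.03], [0.734, -0.544, 0.04], [0.918, -0.68, 0.05]], "delta_rot": [[0, 0, 0], [0, 0, 0], [0, 0, 0], [0, 0, 0], [0, 0, 0]]}}

```text
clock: 1.35
position: [0.4084, -0.2932, 0.2161]
tool_rot: [-3.141, 0.0, 0.367]
force: [0.6, -0.6, -0.0]
grip_width: 0.0853
finger_force: 0.0
```

Call:
{"op": "apply_moves", "data": {"linear": [[0.184, -0.136, 0.01], [0.367, -0.272, 0.02], [0.551, -0.408, 0.03], [0.734, -0.544, 0.04], [0.918, -0.68, 0.05]], "delta_rot": [[0, 0, 0], [0, 0, 0], [0, 0, 0], [0, 0, 0], [0, 0, 0]]}}

```text
clock: 1.77
position: [0.4697, -0.1968, 0.2111]
tool_rot: [-3.141, 0.0, 0.367]
force: [0.4, -1.2, 0.8]
grip_width: 0.0854
finger_force: 0.0
```

Call:
{"op": "apply_moves", "data": {"linear": [[0.184, -0.136, 0.01], [0.367, -0.272, 0.02], [0.551, -0.408, 0.03], [0.734, -0.544, 0.04], [0.918, -0.68, 0.05]], "delta_rot": [[0, 0, 0], [0, 0, 0], [0, 0, 0], [0, 0, 0], [0, 0, 0]]}}

```text
clock: 2.18
position: [0.531, -0.1004, 0.2061]
tool_rot: [-3.141, 0.0, 0.367]
force: [0.1, -0.8, -0.1]
grip_width: 0.0854
finger_force: 0.0
```

```bash
python3 - <<'E'
from h import *
import pickle
s=monitor.observe();p,d=optics.grab_frame("wrist");pickle.dump(s,open("w1.pkl","wb"));print(s['qpos'],s['position'],s['tool_rot'])
cv2.imwrite("pics/w1.png",p[:,:,::-1])
E
```

```text
[ 0.22391253  0.42304111 -0.19484545  1.8432186   0.10281038  0.88548254
 -1.22342591] [ 0.53100759 -0.1004109   0.20606013] [-3.14138787e+00  3.97746170e-04  3.66747810e-01]
```

View pics/w1.png

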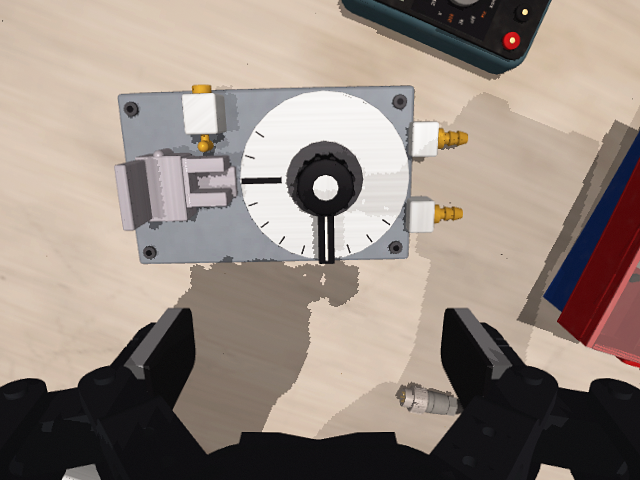

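The wrist view shows the hub top at (326,187), the pointer end at (326,262), the mark from (244,181) to (281,180), the lock's prongs at u 188–229, and the tab's upper edge near u 118.

```bash
python3 - <<'E'
import cv2
p=cv2.imread("pics/w1.png")
a=cv2.resize(p[135:235,110:260],None,fx=5,fy=5,interpolation=cv2.INTER_CUBIC)
cv2.imwrite("pics/w1c.png",a)
E
```

```text
(no output)
```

View pics/w1c.png

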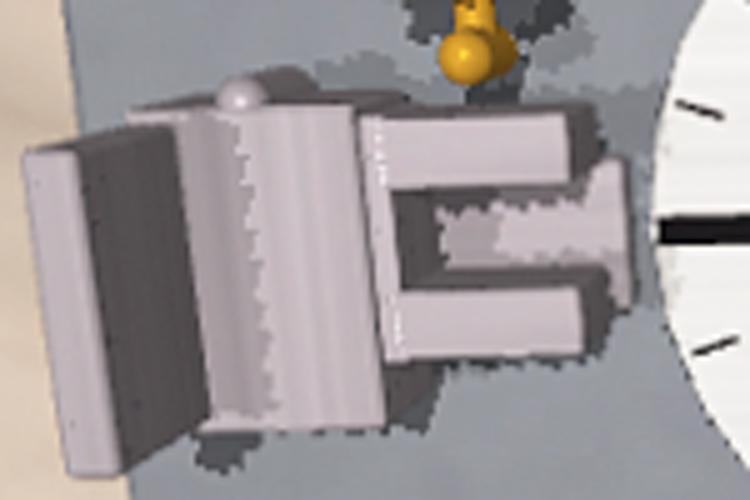

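The crop gives the slot's inner edges at the prong ends, (568,182) and (580,289), the tab's top rear corners at (25,150) and (70,475), and the mark centred at (665,230).

```bash
python3 - <<'E'
from h import *
import pickle
s=pickle.load(open("w1.pkl","rb"))
f=lambda u,v:(110+(u+.5)/5-.5,135+(v+.5)/5-.5)
W=lambda uv,z:at_z("wrist",uv,z,s)
C=np.array([W(c,.012)[:2] for c in((118,95),(413,86),(408,258),(141,264))])
M=np.array([[.07,.115],[.07,-.115],[-.07,-.115],[-.07,.115]])
H=M.T@(C-C.mean(0));th=np.arctan2(H[0,1]-H[1,0],H[0,0]+H[1,1]);o=C.mean(0)
print(o,th,[np.linalg.norm(C[i]-C[i-1]).round(4) for i in range(4)])
R=np.array([[np.cos(th),-np.sin(th)],[np.sin(th),np.cos(th)]])
loc=lambda p:(R.T@(p[:2]-o)).round(4)
for n,u,z in(("hub",(326,187),.056),("tip",(326,262),.046),("markout",f(665,230),.015),("markin",(281,180),.015),("slotU",f(568,182),.046),("slotL",f(580,289),.046),("outU",f(565,115),.046),("outL",f(583,355),.046),("tabU",f(25,150),.08),("tabL",f(70,475),.08)):
    p=W(u,z);print(n,p.round(4),loc(p))
g=lambda u,v:(280+(u+.5)/5.5-.5,190+(v+.5)/5.5-.5)
for n,a,b in(("hub",(326,187),(457,233)),("tip",(326,262),(495,362)),("tabU",f(25,150),(160,297)),("tabL",f(70,475),(207,388))):print(n,two(ray("wrist",a,s),ray("top",g(*b))))
E
```

```text
[ 0.53802084 -0.05663184] 0.39102954896155917 [np.float64(0.1374), np.float64(0.2255), np.float64(0.1372), np.float64(0.2263)]
hub [ 0.5551 -0.0979  0.056 ] [ 0.0001 -0.0447]
tip [ 0.5007 -0.1194  0.046 ] [-0.0585 -0.0438]
markout [ 0.5304 -0.0378  0.015 ] [0.0002 0.0203]
markin [ 0.5417 -0.066   0.015 ] [-0.0002 -0.01  ]
slotU [ 0.5383 -0.0261  0.046 ] [0.0118 0.0281]
slotL [ 0.5242 -0.0324  0.046 ] [-0.0036  0.0276]
outU [ 0.5471 -0.0228  0.046 ] [0.0213 0.0278]
outL [ 0.515  -0.0358  0.046 ] [-0.0133  0.028 ]
tabU [0.5242 0.0351 0.08  ] [0.0222 0.09  ]
tabL [0.4844 0.0191 0.08  ] [-0.0207  0.0905]
hub (array([ 0.55483213, -0.0988978 ,  0.05459063]), [0.0008516382290626343, 0.0008516382290626316])
tip (array([ 0.49839736, -0.11948414,  0.0389602 ]), [0.0009628334230832176, 0.0009628334230831532])
tabU (array([0.52251669, 0.03432882, 0.07852718]), [0.0018621453616869009, 0.0018621453616868248])
tabL (array([0.48340652, 0.01505531, 0.08275308]), [0.0037437997607788986, 0.003743799760778889])
```

Call:
{"op": "apply_moves", "data": {"linear": [[0, 0, 0], [0, 0, 0], [0, 0, 0], [0, 0, 0], [0, 0, 0]], "delta_rot": [[0, 0, -0.059], [0, 0, -0.118], [0, 0, -0.177], [0, 0, -0.236], [0, 0, -0.295]], "gripper": -0.18}}

```text
clock: 2.65
position: [0.5304, -0.1015, 0.2061]
tool_rot: [-3.141, 0.0, 0.991]
force: [-0.4, -0.3, -0.6]
grip_width: 0.0348
finger_force: 0.0
```

Call:
{"op": "apply_moves", "data": {"linear": [[0, 0, 0], [0, 0, 0], [0, 0, 0], [0, 0, 0], [0, 0, 0]], "delta_rot": [[0, 0, -0.059], [0, 0, -0.118], [0, 0, -0.177], [0, 0, -0.236], [0, 0, -0.295]]}}

```text
clock: 3.07
position: [0.5304, -0.1016, 0.2061]
tool_rot: [-3.141, -0.0, 1.609]
force: [-0.1, 0.4, 1.0]
grip_width: 0.0349
finger_force: 0.0
```

Call:
{"op": "apply_moves", "data": {"linear": [[0, 0, 0], [0, 0, 0], [0, 0, 0], [0, 0, 0], [0, 0, 0]], "delta_rot": [[0, 0, -0.059], [0, 0, -0.118], [0, 0, -0.177], [0, 0, -0.236], [0, 0, -0.295]]}}

```text
clock: 3.48
position: [0.5304, -0.1016, 0.2061]
tool_rot: [-3.141, -0.0, 2.226]
force: [-0.1, -0.2, 1.2]
grip_width: 0.0352
finger_force: 0.0
```

Call:
{"op": "apply_moves", "data": {"linear": [[0, 0, 0], [0, 0, 0], [0, 0, 0], [0, 0, 0], [0, 0, 0]], "delta_rot": [[0, 0, -0.059], [0, 0, -0.118], [0, 0, -0.177], [0, 0, -0.236], [0, 0, -0.295]]}}

```text
clock: 3.9
position: [0.5304, -0.1017, 0.2061]
tool_rot: [-3.141, -0.0, 2.844]
force: [0.3, -1.1, -1.4]
grip_width: 0.0348
finger_force: 0.0
```

Call:
{"op": "apply_moves", "data": {"linear": [[0, 0, 0], [0, 0, 0], [0, 0, 0], [0, 0, 0], [0, 0, 0]], "delta_rot": [[0, 0, -0.059], [0, 0, -0.118], [0, 0, -0.177], [0, 0, -0.236], [0, 0, -0.295]]}}

```text
clock: 4.32
position: [0.5304, -0.1017, 0.2061]
tool_rot: [3.141, -0.0, -2.821]
force: [-0.5, -0.2, -0.3]
grip_width: 0.0348
finger_force: 0.0
```

Call:
{"op": "apply_moves", "data": {"linear": [[0.035, -0.014, 0.2], [0.07, -0.028, 0.4], [0.105, -0.042, 0.6], [0.14, -0.055, 0.8], [0.173, -0.069, 1.0]], "delta_rot": [[0, 0, -0.006], [0, 0, -0.012], [0, 0, -0.018], [0, 0, -0.024], [0, 0, -0.029]]}}

```text
clock: 4.73
position: [0.5158, -0.1137, 0.1052]
tool_rot: [3.141, -0.0, -2.766]
force: [0.5, -0.1, -0.3]
grip_width: 0.0349
finger_force: 0.0
```

Call:
{"op": "apply_moves", "data": {"linear": [[0, 0, 0.2], [0, 0, 0.4], [0, 0, 0.6], [0, 0, 0.72], [0, 0, 0.79]], "delta_rot": [[0, 0, 0], [0, 0, 0], [0, 0, 0], [0, 0, 0], [0, 0, 0]]}}

```text
clock: 5.15
position: [0.5157, -0.1133, 0.0259]
tool_rot: [3.141, -0.001, -2.766]
force: [-0.6, 0.0, 0.1]
grip_width: 0.0351
finger_force: 0.0
```

Call:
{"op": "apply_moves", "data": {"linear": [[0, 0, 0], [0, 0, 0], [0, 0, 0], [0, 0, 0], [0, 0, 0]], "delta_rot": [[0, 0, 0], [0, 0, 0], [0, 0, 0], [0, 0, 0], [0, 0, 0]], "gripper": -0.6, "force": 20}}

```text
clock: 5.57
position: [0.5167, -0.1135, 0.028]
tool_rot: [-3.141, 0.001, -2.767]
force: [0.1, -0.8, -0.4]
grip_width: 0.0175
finger_force: 0.0
```

Call:
{"op": "apply_moves", "data": {"linear": [[-0.0025, 0.0455, 0], [-0.0098, 0.0904, 0], [-0.022, 0.1343, 0], [-0.0389, 0.1765, 0], [-0.0603, 0.2168, 0]], "delta_rot": [[0, 0, 0.0518], [0, 0, 0.1036], [0, 0, 0.1554], [0, 0, 0.2071], [0, 0, 0.2589]]}}

```text
clock: 5.98
position: [0.5136, -0.0917, 0.0276]
tool_rot: [-3.14, -0.0, 2.968]
force: [-3.2, -3.6, -0.0]
grip_width: 0.0173
finger_force: 2.0
```

Call:
{"op": "apply_moves", "data": {"linear": [[-0.0025, 0.0455, 0], [-0.0098, 0.0904, 0], [-0.022, 0.1343, 0], [-0.0389, 0.1765, 0], [-0.0603, 0.2168, 0]], "delta_rot": [[0, 0, 0.0518], [0, 0, 0.1036], [0, 0, 0.1554], [0, 0, 0.2071], [0, 0, 0.2589]]}}

```text
clock: 6.4
position: [0.5228, -0.0708, 0.0275]
tool_rot: [-3.14, -0.001, 2.427]
force: [-4.4, -1.0, 0.4]
grip_width: 0.0169
finger_force: 2.0
```

Call:
{"op": "apply_moves", "data": {"linear": [[-0.0025, 0.0455, 0], [-0.0098, 0.0904, 0], [-0.022, 0.1343, 0], [-0.0389, 0.1765, 0], [-0.0603, 0.2168, 0]], "delta_rot": [[0, 0, 0.0518], [0, 0, 0.1036], [0, 0, 0.1554], [0, 0, 0.2071], [0, 0, 0.2589]]}}

```text
clock: 6.82
position: [0.5417, -0.0579, 0.0275]
tool_rot: [-3.14, -0.0, 1.885]
force: [-4.6, 0.8, 0.7]
grip_width: 0.0172
finger_force: 1.9
```

Call:
{"op": "apply_moves", "data": {"linear": [[0, 0, 0], [0, 0, 0], [0, 0, 0], [0, 0, 0], [0, 0, 0]], "delta_rot": [[0, 0, 0], [0, 0, 0], [0, 0, 0], [0, 0, 0], [0, 0, 0]], "gripper": -0.8, "force": 20}}

```text
clock: 7.23
position: [0.5417, -0.0575, 0.0276]
tool_rot: [-3.141, -0.001, 1.894]
force: [-5.5, 4.7, 5.3]
grip_width: 0.0114
finger_force: 23.1
```

Call:
{"op": "apply_moves", "data": {"linear": [[0, 0, 0], [0, 0, 0], [0, 0, 0], [0, 0, 0], [0, 0, 0]], "delta_rot": [[0, 0, 0], [0, 0, 0], [0, 0, 0], [0, 0, 0], [0, 0, 0]], "gripper": -0.2}}

```text
clock: 7.65
position: [0.5424, -0.0582, 0.0274]
tool_rot: [3.141, 0.0, 1.891]
force: [-0.2, -0.5, -0.6]
grip_width: 0.0339
finger_force: 0.0
```

Call:
{"op": "apply_moves", "data": {"linear": [[0, 0, -0.2], [0, 0, -0.4], [0, 0, -0.6], [0, 0, -0.8], [0, 0, -1]], "delta_rot": [[0, 0, 0], [0, 0, 0], [0, 0, 0], [0, 0, 0], [0, 0, 0]]}}

```text
clock: 8.07
position: [0.5422, -0.0581, 0.1283]
tool_rot: [3.142, -0.0, 1.891]
force: [-0.1, -0.2, -0.2]
grip_width: 0.0342
finger_force: 0.0
```

Call:
{"op": "apply_moves", "data": {"linear": [[0.1, 0, -0.1], [0.2, 0, -0.2], [0.3, 0, -0.3], [0.4, 0, -0.4], [0.4, 0, -0.4]], "delta_rot": [[0, 0, 0], [0, 0, 0], [0, 0, 0], [0, 0, 0], [0, 0, 0]]}}

```text
clock: 8.48
position: [0.5297, -0.0173, 0.1689]
tool_rot: [3.14, -0.0, 1.893]
force: [0.5, 0.5, -0.1]
grip_width: 0.0339
finger_force: 0.0
```

```bash
python3 - <<'E'
from h import *
import pickle
s=monitor.observe();p,d=optics.grab_frame("wrist");pickle.dump(s,open("w2.pkl","wb"));print(s['qpos'],s['position'],s['tool_rot'])
p=np.ascontiguousarray(p[:,:,::-1]);cv2.imwrite("w2full.png",p)
cv2.imwrite("pics/w2.png",p)
E
```

```text
[ 0.27103304  0.48475504 -0.46793703  1.89478174  0.28908842  0.82681341
 -0.02559024] [ 0.52972026 -0.0172597   0.16887485] [ 3.13983936e+00 -1.39482238e-04  1.89304845e+00]
```

View pics/w2.png

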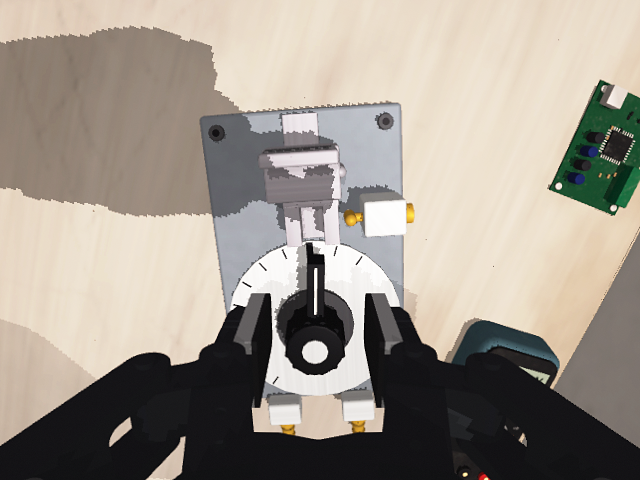

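The pointer lies along the mark, its tip near (316,248), just short of the fork prongs at about (295,243) and (332,243). The tab is at (300,155). I'll enlarge this area.

```bash
python3 - <<'E'
import cv2
p=cv2.imread("w2full.png")
cv2.imwrite("pics/w2c.png",cv2.resize(p[190:290,250:380],None,fx=6,fy=6,interpolation=cv2.INTER_CUBIC))
E
```

```text
(no output)
```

View pics/w2c.png

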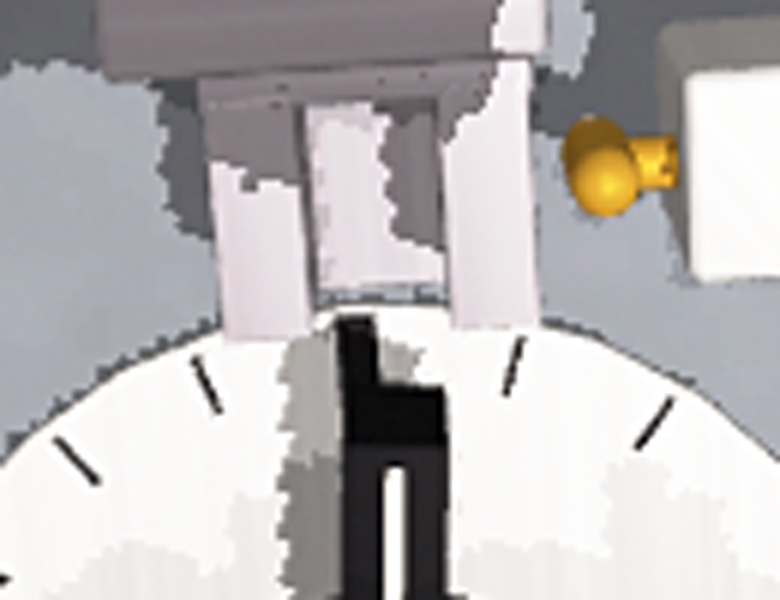

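The crop shows the pointer's top end corners at (343,440) and (446,440), and the slot's inner corners at (310,332) and (453,326). The mark shows at (357,318), just left of the pointer.

```bash
python3 - <<'E'
from h import *
import pickle
s=pickle.load(open("w2.pkl","rb"))
f=lambda u,v:(250+(u+.5)/6-.5,190+(v+.5)/6-.5)
W=lambda uv,z:at_z("wrist",uv,z,s)
o=np.array([.5380,-.0566]);th=.391
R=np.array([[np.cos(th),-np.sin(th)],[np.sin(th),np.cos(th)]])
for n,u,z in(("hub",(315,352),.056),("pL",f(343,440),.046),("pR",f(446,440),.046),("sL",f(310,332),.046),("sR",f(453,326),.046),("mark",f(357,318),.015),("TCP",None,0)):
    p=s['position'] if u is None else W(u,z);print(n,np.round(p,4),(R.T@(np.array(p)[:2]-o)).round(4))
for l in((0,.103),(0,.0945)):print(R@np.array(l)+o)
E
```

```text
hub [ 0.5549 -0.0977  0.056 ] [ 0.     -0.0444]
pL [ 0.5305 -0.0415  0.046 ] [-0.0012  0.0168]
pR [ 0.5413 -0.0379  0.046 ] [0.0102 0.016 ]
sL [ 0.5232 -0.0308  0.046 ] [-0.0038  0.0295]
sR [ 0.5378 -0.0252  0.046 ] [0.0118 0.0291]
mark [ 0.53   -0.0367  0.015 ] [0.0002 0.0214]
TCP [ 0.5297 -0.0173  0.1689] [0.0073 0.0395]
[0.49874535 0.03862643]
[0.50198481 0.03076793]
```

Call:
{"op": "apply_moves", "data": {"linear": [[0.16, -0.026, 0], [0.32, -0.052, 0], [0.48, -0.078, 0], [0.64, -0.104, 0], [0.797, -0.129, 0]], "delta_rot": [[0, 0, -0.007], [0, 0, -0.014], [0, 0, -0.021], [0, 0, -0.028], [0, 0, -0.033]], "gripper": -1}}

```text
clock: 8.95
position: [0.4914, 0.0531, 0.1671]
tool_rot: [-3.141, -0.0, 1.961]
force: [0.0, 0.6, 0.2]
grip_width: 0.0001
finger_force: 0.0
```

Call:
{"op": "apply_moves", "data": {"linear": [[0, 0, 0.13], [0, 0, 0.26], [0, 0, 0.39], [0, 0, 0.52], [0, 0, 0.6]], "delta_rot": [[0, 0, 0], [0, 0, 0], [0, 0, 0], [0, 0, 0], [0, 0, 0]]}}

```text
clock: 9.37
position: [0.4916, 0.0524, 0.1062]
tool_rot: [-3.141, -0.0, 1.96]
force: [-0.3, -1.2, -0.6]
grip_width: 0.0002
finger_force: 0.0
```

Call:
{"op": "apply_moves", "data": {"linear": [[0, 0, 0.13], [0, 0, 0.26], [0, 0, 0.39], [0, 0, 0.5], [0, 0, 0.53]], "delta_rot": [[0, 0, 0], [0, 0, 0], [0, 0, 0], [0, 0, 0], [0, 0, 0]]}}

```text
clock: 9.78
position: [0.4917, 0.0519, 0.053]
tool_rot: [-3.14, -0.001, 1.96]
force: [0.1, -0.3, 0.1]
grip_width: -0.0002
finger_force: 0.0
```

Call:
{"op": "apply_moves", "data": {"linear": [[-0.06, 0, 0], [-0.12, 0, 0], [-0.16, 0, 0], [-0.2, 0, 0], [-0.24, 0, 0]], "delta_rot": [[0, 0, 0], [0, 0, 0], [0, 0, 0], [0, 0, 0], [0, 0, 0]]}}

```text
clock: 10.2
position: [0.502, 0.0289, 0.0548]
tool_rot: [3.141, 0.0, 1.959]
force: [-1.9, 2.9, 2.5]
grip_width: -0.0002
finger_force: 1.3
```

Call:
{"op": "apply_moves", "data": {"linear": [[-0.014, 0, 0], [-0.028, 0, 0], [-0.042, 0, 0], [-0.056, 0, 0], [-0.06, 0, 0]], "delta_rot": [[0, 0, 0], [0, 0, 0], [0, 0, 0], [0, 0, 0], [0, 0, 0]]}}

```text
clock: 10.62
position: [0.5039, 0.0237, 0.0544]
tool_rot: [3.141, 0.0, 1.959]
force: [-0.3, 1.4, 1.1]
grip_width: -0.0006
finger_force: 1.0
```

Call:
{"op": "apply_moves", "data": {"linear": [[-0.012, 0, 0], [-0.024, 0, 0], [-0.036, 0, 0], [-0.048, 0, 0], [-0.05, 0, 0]], "delta_rot": [[0, 0, 0], [0, 0, 0], [0, 0, 0], [0, 0, 0], [0, 0, 0]]}}

```text
clock: 11.03
position: [0.5058, 0.0189, 0.0543]
tool_rot: [3.142, 0.0, 1.959]
force: [-0.1, 2.2, 1.0]
grip_width: 0.0003
finger_force: 1.0
```

Call:
{"op": "apply_moves", "data": {"linear": [[-0.012, 0, 0], [-0.024, 0, 0], [-0.036, 0, 0], [-0.048, 0, 0], [-0.05, 0, 0]], "delta_rot": [[0, 0, 0], [0, 0, 0], [0, 0, 0], [0, 0, 0], [0, 0, 0]]}}

```text
clock: 11.45
position: [0.5077, 0.0143, 0.0543]
tool_rot: [3.141, 0.0, 1.959]
force: [-0.5, 3.1, 1.1]
grip_width: 0.0001
finger_force: 1.0
```

Call:
{"op": "apply_moves", "data": {"linear": [[-0.008, 0, 0], [-0.016, 0, 0], [-0.024, 0, 0], [-0.03, 0, 0], [-0.03, 0, 0]], "delta_rot": [[0, 0, 0], [0, 0, 0], [0, 0, 0], [0, 0, 0], [0, 0, 0]]}}

```text
clock: 11.87
position: [0.508, 0.0135, 0.0543]
tool_rot: [-3.141, -0.002, 1.961]
force: [-6.2, 14.0, 5.1]
grip_width: -0.0002
finger_force: 7.6
```

Call:
{"op": "apply_moves", "data": {"linear": [[-0.008, 0, 0], [-0.016, 0, 0], [-0.024, 0, 0], [-0.03, 0, 0], [-0.03, 0, 0]], "delta_rot": [[0, 0, 0], [0, 0, 0], [0, 0, 0], [0, 0, 0], [0, 0, 0]]}}

```text
clock: 12.28
position: [0.5096, 0.0095, 0.0543]
tool_rot: [-3.141, -0.001, 1.96]
force: [-2.7, 6.8, 2.6]
grip_width: 0.0
finger_force: 3.1
```

Call:
{"op": "apply_moves", "data": {"linear": [[-0.006, 0, 0], [-0.012, 0, 0], [-0.018, 0, 0], [-0.024, 0, 0], [-0.024, 0, 0]], "delta_rot": [[0, 0, 0], [0, 0, 0], [0, 0, 0], [0, 0, 0], [0, 0, 0]]}}

```text
clock: 12.7
position: [0.5108, 0.0067, 0.0543]
tool_rot: [-3.142, -0.0, 1.959]
force: [-1.8, 3.9, 2.4]
grip_width: -0.0002
finger_force: 1.8
```

Call:
{"op": "apply_moves", "data": {"linear": [[-0.006, 0, 0], [-0.012, 0, 0], [-0.018, 0, 0], [-0.024, 0, 0], [-0.024, 0, 0]], "delta_rot": [[0, 0, 0], [0, 0, 0], [0, 0, 0], [0, 0, 0], [0, 0, 0]]}}

```text
clock: 13.12
position: [0.5117, 0.0041, 0.0543]
tool_rot: [-3.141, 0.0, 1.959]
force: [1.0, 0.5, 0.1]
grip_width: 0.0
finger_force: 0.1
```

Call:
{"op": "apply_moves", "data": {"linear": [[-0.005, 0, 0], [-0.01, 0, 0], [-0.015, 0, 0], [-0.015, 0, 0], [-0.015, 0, 0]], "delta_rot": [[0, 0, 0], [0, 0, 0], [0, 0, 0], [0, 0, 0], [0, 0, 0]]}}

```text
clock: 13.53
position: [0.5121, 0.0034, 0.0543]
tool_rot: [-3.141, -0.0, 1.959]
force: [-2.6, 4.7, 1.7]
grip_width: -0.0003
finger_force: 2.6
```

Call:
{"op": "apply_moves", "data": {"linear": [[-0.003, 0, 0], [-0.006, 0, 0], [-0.01, 0, 0], [-0.01, 0, 0], [-0.01, 0, 0]], "delta_rot": [[0, 0, 0], [0, 0, 0], [0, 0, 0], [0, 0, 0], [0, 0, 0]]}}

```text
clock: 13.95
position: [0.5121, 0.0033, 0.0543]
tool_rot: [-3.141, -0.001, 1.96]
force: [-5.9, 9.3, 4.9]
grip_width: -0.0001
finger_force: 5.5
```

Call:
{"op": "apply_moves", "data": {"linear": [[0.1, 0, 0], [0.2, 0, 0], [0.3, 0, 0], [0.35, 0, 0], [0.35, 0, 0]], "delta_rot": [[0, 0, 0], [0, 0, 0], [0, 0, 0], [0, 0, 0], [0, 0, 0]]}}

```text
clock: 14.37
position: [0.4989, 0.0361, 0.0544]
tool_rot: [3.142, -0.0, 1.961]
force: [0.0, -1.0, -0.5]
grip_width: -0.0002
finger_force: 0.0
```

Call:
{"op": "apply_moves", "data": {"linear": [[0, 0, -0.2], [0, 0, -0.4], [0, 0, -0.6], [0, 0, -0.8], [0, 0, -1]], "delta_rot": [[0, 0, 0], [0, 0, 0], [0, 0, 0], [0, 0, 0], [0, 0, 0]]}}

```text
clock: 14.78
position: [0.4993, 0.0343, 0.1553]
tool_rot: [-3.141, 0.0, 1.959]
force: [-0.1, 0.4, 1.0]
grip_width: -0.0
finger_force: 0.0
```

Call:
{"op": "apply_moves", "data": {"linear": [[-0.2, 0, -0.1], [-0.4, 0, -0.2], [-0.6, 0, -0.3], [-0.8, 0, -0.4], [-0.8, 0, -0.4]], "delta_rot": [[0, 0, 0], [0, 0, 0], [0, 0, 0], [0, 0, 0], [0, 0, 0]]}}

```text
clock: 15.2
position: [0.5313, -0.0435, 0.1958]
tool_rot: [3.14, 0.002, 1.955]
force: [-0.0, -0.9, -1.0]
grip_width: -0.0005
finger_force: 0.0
```

```bash
python3 - <<'E'
from h import *
import pickle
s=monitor.observe();p,d=optics.grab_frame("wrist");pickle.dump(s,open("w3.pkl","wb"));print(s['position'],s['tool_rot'])
p=np.ascontiguousarray(p[:,:,::-1]);cv2.imwrite("w3full.png",p)
cv2.imwrite("pics/w3.png",cv2.resize(p[90:390,170:470],None,fx=2,fy=2,interpolation=cv2.INTER_CUBIC))
E
```

```text
[ 0.53134704 -0.04352979  0.19581555] [3.13989777e+00 2.47638662e-03 1.95469077e+00]
```

View pics/w3.png

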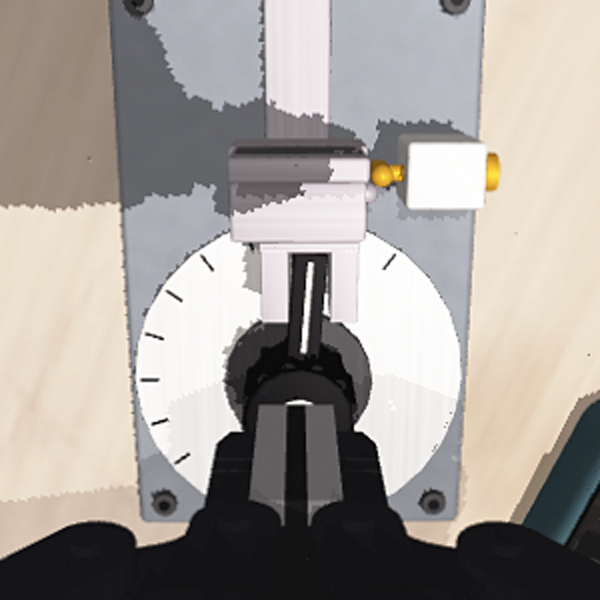

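The fork now straddles the pointer, the catch ball has passed the carriage's bump, and the tab's rear top edge is near (297,150) in the crop. I'll check where that puts it.

```bash
python3 - <<'E'
from h import *
import pickle
s=pickle.load(open("w3.pkl","rb"))
o=np.array([.5380,-.0566]);th=.391
R=np.array([[np.cos(th),-np.sin(th)],[np.sin(th),np.cos(th)]])
f=lambda u,v:(170+(u+.5)/2-.5,90+(v+.5)/2-.5)
for n,u,z in(("tab dark top",f(297,142),.08),("tab front top",f(297,153),.08),("tab lower line",f(297,184),.08),("prong end",f(282,321),.046),("prong end2",f(342,321),.046),("ptr tipL",f(291,255),.046),("hub front?",f(300,402),.056)):
    p=at_z("wrist",u,z,s);print(n,(R.T@(p[:2]-o)).round(4))
E
```

```text
tab dark top [-0.0003  0.0588]
tab front top [-0.0003  0.0555]
tab lower line [-0.0004  0.046 ]
prong end [-0.006  -0.0089]
prong end2 [ 0.0157 -0.0091]
ptr tipL [-0.0025  0.0156]
hub front? [ 0.0003 -0.0363]
```

```bash
python3 -c "
from h import *
print(workorder.job_done())"
```

```text
the job is handed in; nothing more can be done
None
```

The pointer is on the mark, set about 4 mm to one side to fit the off-centre fork; the lock clicked past its catch to a firm stop, fully home as far as I could measure, and the job was handed in at about 15 s.

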